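# Queue the sample jars for weighing

### The job

Get the four sample jars ready for the balance: line them up on the aluminium strip in order of height, one jar centred on each blue-cornered place, the tallest nearest the green end stop and the shortest at the other end. Keep the jars upright all the time, leave them standing freely, and do not disturb the little amber vial.

Things in the scene. Friction and masses are not known exactly. Their poses are not given: they have to be found in the camera images.
- jar_s_center (a point): centre, half-way up, of the shortest sample jar: an upright white cylinder, 36 mm in diameter and 50 mm tall in all, with a paper band and an orange lid (the top 14 mm, 34 mm in diameter, fixed on). Rigid, loose, 0.04 to 0.4 kg, stands on the bench. z is up.
- jar_m_center (a point): centre, half-way up, of the second shortest sample jar: an upright white cylinder, 44 mm in diameter and 66 mm tall in all, with a paper band and an orange lid (the top 14 mm, 42 mm in diameter, fixed on). Rigid, loose, 0.04 to 0.4 kg, stands on the bench. z is up.
- jar_l_center (a point): centre, half-way up, of the second tallest sample jar: an upright white cylinder, 52 mm in diameter and 82 mm tall in all, with a paper band and an orange lid (the top 14 mm, 50 mm in diameter, fixed on). Rigid, loose, 0.04 to 0.4 kg, stands on the bench. z is up.
- jar_xl_center (a point): centre, half-way up, of the tallest sample jar: an upright white cylinder, 60 mm in diameter and 98 mm tall in all, with a paper band and an orange lid (the top 14 mm, 58 mm in diameter, fixed on). Rigid, loose, 0.04 to 0.4 kg, stands on the bench. z is up.
- mark_a: centre, at the strip's upper surface, of the first of the four places counted from the robot's left (+y): a 72 mm square marked by four flat blue L-shaped tape corners on the aluminium strip (100 x 460 mm, 4 mm thick, fixed flat on the bench, its length roughly across in front of the robot). The four places are 83 to 107 mm apart. y runs along the row towards the robot's left, z is up.
- mark_b: centre, at the strip's upper surface, of the second of the four places counted from the robot's left (+y): a 72 mm square marked by four flat blue L-shaped tape corners on the aluminium strip (100 x 460 mm, 4 mm thick, fixed flat on the bench, its length roughly across in front of the robot). The four places are 83 to 107 mm apart. y runs along the row towards the robot's left, z is up.
- mark_c: centre, at the strip's upper surface, of the third of the four places counted from the robot's left (+y): a 72 mm square marked by four flat blue L-shaped tape corners on the aluminium strip (100 x 460 mm, 4 mm thick, fixed flat on the bench, its length roughly across in front of the robot). The four places are 83 to 107 mm apart. y runs along the row towards the robot's left, z is up.
- mark_d: centre, at the strip's upper surface, of the last of the four places counted from the robot's left (+y): a 72 mm square marked by four flat blue L-shaped tape corners on the aluminium strip (100 x 460 mm, 4 mm thick, fixed flat on the bench, its length roughly across in front of the robot). The four places are 83 to 107 mm apart. y runs along the row towards the robot's left, z is up.
- stop_green: green end stop, a fixed bar 22 mm along the row x 70 mm across it x 12 mm high, on one end of the strip, 60 to 85 mm beyond the centre of the end place; at either end from start to start (a like grey bar is at the other). Origin at the centre of its underside, on the strip.
- vial_center (a point): centre, half-way up, of a small upright amber glass vial with a black cap, 26 mm in diameter and 55 mm tall, loose on the bench among the jars. Not to be disturbed. z is up.
Mind the look-alikes: they are no part of the job. What is shaped like the part that bears jar_s_center but pink or purple is not meant.

How it is judged:
By the outcome, as a careful person would: the job done as asked, in the order asked, and still so for the second after the job is handed in, with the robot touching nothing.
It also fails if it takes over 99 s, if anything falls off the work surface, if the arm or the gripper's body presses on something with over 40 N, if the wrist force passes 120 N, or if a joint passes its speed limit or range.

### The arm

A 7-joint arm with a two-finger parallel gripper is mounted at the origin on the work surface. World frame = base frame: x ahead of the robot, y to its left, z up, the work surface at z = 0. Lengths are in m, angles in rad, forces in N, time in s.
With the tool pointing down it reaches from about 0.425 to 0.8 m from the base axis. Payload 8.3 kg.
Tool frame: the origin (TCP) lies at the very end of the fingers, on their centre line; the grasp point (between the pads) lies 19 mm behind it (robot.grip_depth is the distance from the TCP to the grasp point, in m); y points along the fingers, x is the direction in which the jaws open and shut, and the axes are right-handed (so a half turn about y gives the same grasp; the last joint's range is limited). The gripper opens to 85 mm and grips with 20 to 120 N. Pads are 22 mm wide; open, the fingers measure 114 mm over their backs; the gripper's body (76 mm by 85 mm) begins 54 mm behind the grasp point. The pads swing forward as they close: fully open they stand 13 mm farther back than shut.
Start: joints at [1.067, 0.383, 0.016, 1.37, -0.006, 1.388, -0.046], TCP at [0.267, -0.565, 0.231] pointing down, gripper open.
Joint ranges: [-2.95, 2.95], [-0.25, 2.06], [-1.52, 1.56], [0.18, 2.33], [-1.44, 4.58], [0.02, 2.06], [-3.01, 3.01]. Speed limits (rad/s): [2.39, 2.39, 3.01, 3.01, 3.14, 3.14, 3.14].

### API

Orientations are given as a unit quaternion [w, x, y, z].
In Python, from cell import state, eyes, order, spotter, robot gives the robot as it stands.
- The arm moves only by the shell command python3 -m inch 'ROWS' [FORCE]. ROWS is a JSON object of lists of equal length, an entry for each row: "dp": the shift along the tool's x, y, z in m, a list of three; "spin": the turn about the tool's y in degrees; "gripper": the opening in per cent of the stroke, from 0 (shut) to 100 (fully open). A call has 1 to 5 rows; each row is the pose to reach, as a shift and turn from the pose commanded when the call began, along the tool's axes at that moment; what a row does not reach only later rows make up. A row lasts 1/12 s, in which the tool goes at most 41.7 mm and 7.16 degrees, less where a joint would pass 70% of its speed; a pose out of reach is approached as far as the arm can. A call with a gripper value outside its range is refused whole. The fingers move at their own pace and stop on an object; FORCE is the grip in N (left out, the last holds). Time passes only in rows, so rows that repeat a pose let the fingers close. It gives the time, the measured TCP pose, the force and the opening at its end, in the units of the state.
- state(): the state, without advancing time (a new reading comes with each control period).
- eyes.read_camera(name): name is "side" or "top"; returns (picture, depth): 480x640x3 uint8, red, green, blue; 480x640 float32, m along the optical axis (not along the pixel's ray), 0 where there is no reading.
- eyes.camera_model(name): a dict with "mtx" (3x3 intrinsics, pixels), "k1" (the pictures are not rectified: a ray, as slopes to the right and down, at radius r is drawn at 1 + k1 r^2 times it, then the intrinsics apply), "R" (3x3) and "t" (3): a world point X has camera coordinates R X + t. Camera axes: x right, y down, z forward; pixel columns grow to the right and rows downward; lengths in m; the calibration is good to about 2 mm. A picture is of the moment at which its call begins. camera_model takes no time and is no camera call.
- order.close_job(): hands the job in, once; it reports no verdict.
Trained networks look in the newest picture that a camera, given by its name, has taken for a name from the list of things; names that differ only in an ending like _2 or _b are one class to them, and where a whole thing is asked for, a point or a joint stands for the part that bears it (a point fixed in the world has none). Each returns a list of dicts, best first, with "p" (0 to 1); they miss things now and then, are a little off and sometimes report something else, mostly with a low value. They report only what shows in the picture. A call takes as long as a camera call. They do not tell look-alikes from the thing itself.
- spotter.boxes_of(thing, camera): "rect" ([left, top, right, bottom] in pixels, round what is visible of it).
- spotter.masks_of(thing, camera): "pixels" (480x640 bool, what is visible of it) and "rect" ([left, top, right, bottom] in pixels, round what is visible of it).
The state is a dict: "clock": time; "joint_pos": joint angles; "qd": joint speeds; "effort": joint torques, N m; "ee_pos": TCP position; "orientation": TCP orientation; "force": force on the tool from outside, world axes, zero at the start; "moment": the same for the moment, N m; "finger_gap": opening from 0.0 (shut) to 1.0 (fully open).
Only numpy, scipy, OpenCV 4.12 (cv2) and the standard library are available. Lean on these libraries where they do the work, as an engineer would, in place of code of your own. Each camera call takes 0.05 s, during which the arm holds its last target. There are 200 camera calls.

## Working session

There is one attempt and no reset: what is moved stays moved. The work goes in short steps, Python scripts to look and compute and a shell command to move; the robot and the scene stay as the last step left them, time stands still between calls to the robot, and variables do not carry over. Pictures are saved under pics/ and viewed, about 12 in all and at most 16, crops included, and the job is handed in when it is done.

```bash
ls; mkdir -p pics; python3 - <<'E'
from cell import state, eyes, order, spotter, robot
import cv2
s=state();print(s)
for c in("side","top"):
    im,d=eyes.read_camera(c);cv2.imwrite(f"pics/{c}0.png",im[:,:,::-1]);m=eyes.camera_model(c);print(c,m)
print([a for a in dir(robot) if a[0]!='_'])
E
```

```text
pics
{'clock': 0.0, 'joint_pos': array([ 1.06711534,  0.38423275,  0.01638101,  1.3712008 , -0.00632469,
        1.38819092, -0.04654566]), 'qd': array([ 1.19284153e-03, -1.84631782e-03, -8.16060709e-05, -9.90293321e-05,
        8.23976945e-04, -1.43336862e-05,  1.30682177e-03]), 'effort': array([ 3.97271433e-04, -6.27592134e+01,  8.44392199e-01, -3.71828878e+01,
        1.65282033e-02,  1.40853072e-02, -1.06415382e-05]), 'ee_pos': array([ 0.2664674 , -0.56477442,  0.23026117]), 'orientation': array([ 0.59758327, -0.59684154,  0.37919358, -0.37800348]), 'force': array([ 0.14670519, -0.15655398,  0.41074948]), 'moment': array([ 0.03034298,  0.0257097 , -0.03344304]), 'finger_gap': 1.0035579980904268}
side {'mtx': array([[437.90910578,   0.        , 321.92001118],
       [  0.        , 437.90910578, 234.02589173],
       [  0.        ,   0.        ,   1.        ]]), 'k1': -0.09812670340351898, 'R': array([[-0.90942081, -0.41548694,  0.01801121],
       [-0.29971083,  0.62475368, -0.72101058],
       [ 0.28831791, -0.66110018, -0.69268993]]), 't': array([0.44503724, 0.20328405, 0.69080967])}
top {'mtx': array([[493.74086809,   0.        , 323.7809473 ],
       [  0.        , 493.74086809, 234.82188454],
       [  0.        ,   0.        ,   1.        ]]), 'k1': -0.12597109313602198, 'R': array([[ 0.02101334, -0.99952732, -0.02244032],
       [-0.99529465, -0.01879028, -0.09505521],
       [ 0.09458862,  0.02433216, -0.99521904]]), 't': array([-0.00266832,  0.52131627,  0.8133974 ])}
['Unreachable', 'grip_depth']
```

View pics/top0.png

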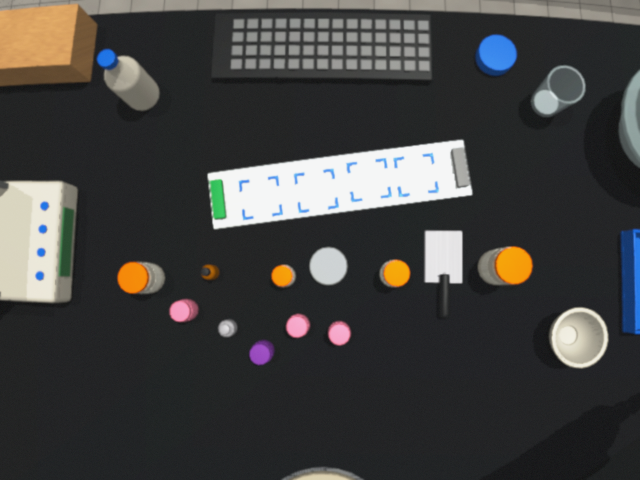

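View pics/side0.png

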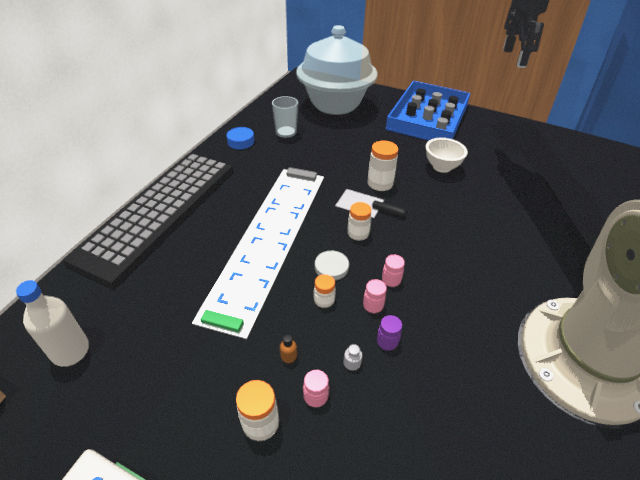

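Top view: orange lids at (133,278), (283,276), (396,273) and (513,265). The look-alikes are pink at (183,310), (297,326), (339,333) and purple at (261,352). The amber vial is at (209,271) and the green stop at (218,199), at the +y end. The side view agrees.

```bash
cat > h.py <<'E'
from cell import state, eyes, order, spotter, robot
import cv2, numpy as np
from scipy.spatial.transform import Rotation as Ro
def rays(c,px):
    m=eyes.camera_model(c);n=cv2.undistortPoints(np.array(px,float).reshape(-1,1,2),m["mtx"],np.array([m["k1"],0,0,0]))[:,0]
    d=np.c_[n,np.ones(len(n))]@m["R"]; return -m["R"].T@m["t"],d   # d has unit optical depth
def plane(c,px,z):
    o,d=rays(c,px); return o+d*((z-o[2])/d[:,2])[:,None]
def cloud(c,mask,D):
    v,u=np.nonzero(mask&(D>0)); o,d=rays(c,np.c_[u,v]); return o+d*D[v,u][:,None]
def tri(p1,p2):
    o1,d1=rays("top",[p1]);o2,d2=rays("side",[p2]);A=np.c_[d1[0],-d2[0]]
    s=np.linalg.lstsq(A,o2-o1,rcond=None)[0];a=o1+s[0]*d1[0];b=o2+s[1]*d2[0]
    return (a+b)/2,np.linalg.norm(a-b)
def circ(P):
    (x,y),r=cv2.minEnclosingCircle(P[:,:2].astype(np.float32));return x,y,r
def comp(mask,amin):
    n,l,st,ce=cv2.connectedComponentsWithStats(mask.astype(np.uint8));return [(l==i) for i in range(1,n) if st[i,4]>=amin]
def hsv(im,lo,hi): return cv2.inRange(cv2.cvtColor(im,cv2.COLOR_RGB2HSV),lo,hi)>0
OR=((8,190,170),(20,255,255))
E
python3 - <<'E'
from h import *
np.set_printoptions(precision=4,suppress=True)
for c in("top","side"):
    im,D=eyes.read_camera(c)
    for k in comp(hsv(im,*OR),60):
        P=cloud(c,k,D);z=np.percentile(P[:,2],90);T=P[P[:,2]>z-.004];v,u=np.nonzero(k)
        print(c,"lid px",u.mean().round(),v.mean().round(),"ztop %.4f"%z,np.array(circ(T)),T[:,:2].mean(0))
    for k in comp(hsv(im,(100,120,120),(115,255,255)),8):
        v,u=np.nonzero(k)
        p=plane(c,[[u.mean(),v.mean()]],.004)[0]
        if .5<p[0]<.75 and abs(p[1])<.3: print(c," blue",len(u),u.mean().round(1),v.mean().round(1),p, "zdepth %.4f"%np.median(cloud(c,k,D)[:,2]))
    for k in comp(hsv(im,(50,120,80),(75,255,255)),80):
        P=cloud(c,k,D);print(c,"green",P.mean(0))
    for n in("jar_s_center","jar_xl_center","vial_center"):
        print(c,n,[(np.round(b["rect"]),round(b["p"],2)) for b in spotter.boxes_of(n,c)][:8])
E
```

```text
top lid px 514.0 265.0 ztop 0.0997 [ 0.4732 -0.2904  0.0294] [ 0.473  -0.2903]
top lid px 397.0 273.0 ztop 0.0677 [ 0.4582 -0.1111  0.0209] [ 0.458  -0.1111]
top lid px 132.0 277.0 ztop 0.0837 [0.4404 0.315  0.0259] [0.4408 0.3145]
top lid px 281.0 276.0 ztop 0.0518 [0.4507 0.0753 0.0165] [0.4506 0.0755]
top  blue 27 429.3 156.4 [ 0.6666 -0.1761  0.004 ] zdepth 0.0041
top  blue 30 397.0 160.3 [ 0.6581 -0.1185  0.004 ] zdepth 0.0045
top  blue 27 382.7 161.4 [ 0.6557 -0.0933  0.004 ] zdepth 0.0050
top  blue 26 349.2 165.7 [ 0.6467 -0.0341  0.004 ] zdepth 0.0044
top  blue 26 329.9 171.9 [ 0.635  -0.0002  0.004 ] zdepth 0.0048
top  blue 30 297.4 176.3 [0.6262 0.057  0.004 ] zdepth 0.0050
top  blue 24 274.4 178.5 [0.6216 0.0977 0.004 ] zdepth 0.0048
top  blue 29 242.0 183.6 [0.6117 0.1551 0.004 ] zdepth 0.0050
top  blue 24 434.9 188.4 [ 0.609  -0.1857  0.004 ] zdepth 0.0046
top  blue 26 387.7 193.1 [ 0.5989 -0.1023  0.004 ] zdepth 0.0050
top  blue 29 401.5 192.1 [ 0.6011 -0.1266  0.004 ] zdepth 0.0044
top  blue 26 354.5 197.8 [ 0.5895 -0.0442  0.004 ] zdepth 0.0048
top  blue 27 334.3 204.
[... 1310 characters left out ...]
h 0.0053
side  blue 25 272.4 266.2 [0.5693 0.0488 0.004 ] zdepth 0.0055
side  blue 31 234.5 275.2 [0.6214 0.0986 0.004 ] zdepth 0.0048
side  blue 29 264.3 282.2 [0.5634 0.0893 0.004 ] zdepth 0.0048
side  blue 39 221.5 299.2 [0.6119 0.1555 0.004 ] zdepth 0.0043
side  blue 37 251.9 306.9 [0.5552 0.1468 0.004 ] zdepth 0.0047
side green [0.5805 0.199  0.015 ]
side jar_s_center [(array([365., 280., 386., 315.]), 0.88), (array([379., 315., 403., 348.]), 0.82), (array([313., 276., 336., 308.]), 0.67), (array([381., 254., 402., 287.]), 0.55), (array([237., 380., 278., 440.]), 0.46)]
side jar_xl_center [(array([369., 141., 399., 193.]), 0.58)]
side vial_center [(array([280., 335., 296., 362.]), 0.7)]
```

```bash
cat >> h.py <<'E'
def go(x,y,z,ang=None):
    s=state();q=s["orientation"];R=Ro.from_quat([q[1],q[2],q[3],q[0]]).as_matrix();p=s["ee_pos"]
    print("t %.1f"%s["clock"],"tcp",p.round(4),"gap %.3f"%s["finger_gap"],"F",s["force"].round(1))
    print("toolx",R[:,0].round(3),"tooly",R[:,1].round(3),"toolz",R[:,2].round(3))
    print("dp to go",(R.T@(np.array([x,y,z])-p)).round(4))
E
python3 - <<'E'
from h import *
np.set_printoptions(precision=4,suppress=True)
go(.473,-.290,.18)
for n,a,b in(("xl",(514,265),0),):pass
# two-view height check by triangulating lid-top centres
C={"s":(.4507,.0753,.05),"m":(.4582,-.1111,.066),"l":(.4405,.315,.082),"xl":(.4731,-.2904,.098)}
for c in("top","side"):
    im,D=eyes.read_camera(c);M=hsv(im,*OR)
    for k in comp(M,60):
        P=cloud(c,k,D);z=np.percentile(P[:,2],90);print(c,z.round(4),np.array(circ(P[P[:,2]>z-.004])))
    if c=="side":
        Z=im;print(cv2.cvtColor(im,cv2.COLOR_RGB2HSV)[[292,150,392],[325,384,256]])
crop=cv2.resize(np.hstack([im[130:250,330:430],im[260:380,280:380],im[370:490,210:310][:110] if 0 else np.pad(im[370:480,210:310],((0,10),(0,0),(0,0)))]),None,fx=2.6,fy=2.6)
cv2.imwrite("pics/crop.png",crop[:,:,::-1])
E
```

```text
t 0.5 tcp [ 0.2667 -0.5652  0.2312] gap 0.994 F [0.4 0.3 0.4]
toolx [ 0.427 -0.904 -0.   ] tooly [-0.  0. -1.] toolz [0.904 0.427 0.   ]
dp to go [-0.1609  0.0513  0.304 ]
top 0.0998 [ 0.4732 -0.2908  0.0294]
top 0.0677 [ 0.4584 -0.1109  0.0209]
top 0.0837 [0.4412 0.315  0.0257]
top 0.0519 [0.4508 0.0753 0.0165]
[[ 11 188 174]
 [ 16 177 247]
 [ 20 150 247]]
```

View pics/crop.png

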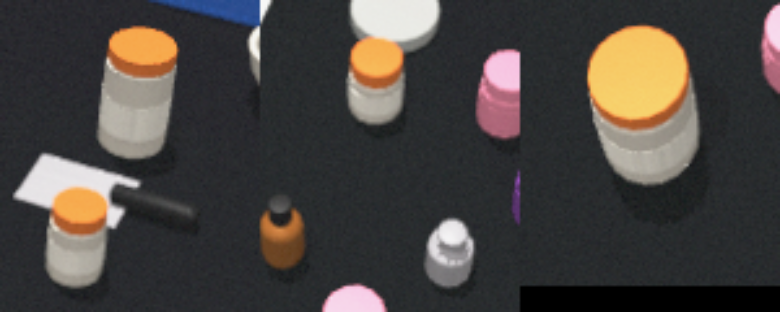

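The crop confirms it: the orange-lidded white jars are XL (left), M (bottom left), S (middle) and L (right). The pink and purple ones and the grey vial are look-alikes. Next I check the side view and start moving.

```bash
python3 -m inch '{"dp":[[-0.016,0,0.03],[-0.032,0,0.06],[-0.048,0,0.09],[-0.064,0,0.12],[-0.08,0,0.15]],"spin":[-7,-14,-21,-28,-35],"gripper":[100,100,100,100,100]}' 40; python3 - <<'E'
from h import *
np.set_printoptions(precision=4,suppress=True)
im,D=eyes.read_camera("side")
for k in comp(hsv(im,(6,120,120),(24,255,255)),60):
    P=cloud("side",k,D);z=np.percentile(P[:,2],85);v,u=np.nonzero(k)
    print(u.mean().round(),v.mean().round(),z.round(4),np.array(circ(P[abs(P[:,2]-z)<.004])))
go(.473,-.290,.18)
E
```

```text
clock: 1.02
ee_pos: [0.369, -0.4275, 0.2315]
orientation: [-0.684, 0.684, -0.179, 0.18]
force: [0.1, -0.4, 0.4]
finger_gap: 1.002
393.0 41.0 0.0272 [ 0.8289 -1.4754  0.1182]
436.0 52.0 0.0345 [ 0.6352 -1.4764  0.0203]
499.0 15.0 0.1325 [ 0.3722 -1.4792  0.0122]
505.0 15.0 0.1378 [ 0.3469 -1.4732  0.0055]
518.0 63.0 0.0965 [ 0.2374 -1.4707  0.0895]
561.0 63.0 0.1271 [ 0.0719 -1.4721  0.0178]
466.0 74.0 -0.1215 [ 0.4493 -1.4746  0.0049]
384.0 150.0 0.0985 [ 0.4722 -0.2895  0.0301]
360.0 211.0 0.066 [ 0.4596 -0.1087  0.022 ]
324.0 284.0 0.0512 [0.4528 0.0765 0.0179]
288.0 348.0 0.0364 [0.4536 0.2045 0.0123]
255.0 399.0 0.0829 [0.4422 0.3163 0.0257]
t 1.1 tcp [ 0.3752 -0.4205  0.2318] gap 1.001 F [ 5.6  4.5 -0.7]
toolx [ 0.88  -0.474  0.002] tooly [ 0.003  0.003 -1.   ] toolz [0.474 0.88  0.004]
dp to go [0.0241 0.0525 0.1611]
```

```bash
python3 -m inch '{"dp":[[0.005,0,0.036],[0.01,0,0.072],[0.015,0,0.108],[0.02,0,0.14],[0.023,0,0.16]],"spin":[-7,-14,-21,-28,-28.3],"gripper":[100,100,100,100,100]}'; python3 -m inch '{"dp":[[0,0,0],[0,0,0]],"spin":[0,0],"gripper":[100,100]}'; python3 - <<'E'
from h import *
go(.473,-.290,.043)
E
```

```text
clock: 1.48
ee_pos: [0.4699, -0.2976, 0.2317]
orientation: [0.707, -0.707, 0.004, -0.005]
force: [-0.8, 0.2, 0.2]
finger_gap: 1.002
clock: 1.65
ee_pos: [0.4684, -0.3002, 0.2314]
orientation: [0.707, -0.707, 0.008, -0.008]
force: [-0.3, -1.2, 0.2]
finger_gap: 1.001
t 1.6 tcp [ 0.4684 -0.3002  0.2314] gap 1.001 F [-0.3 -1.2  0.2]
toolx [ 1.    -0.023  0.   ] tooly [ 0.  0. -1.] toolz [0.023 1.    0.   ]
dp to go [0.0043 0.1884 0.0102]
```

```bash
python3 -m inch '{"dp":[[0.0045,0.02,0.0102],[0.0045,0.05,0.0102],[0.0045,0.08,0.0102],[0.0045,0.08,0.0102]],"spin":[-1.3,-1.3,-1.3,-1.3],"gripper":[100,100,100,100]}'; python3 - <<'E'
from h import *
go(.473,-.290,.043)
E
```

```text
clock: 1.98
ee_pos: [0.4682, -0.2913, 0.1455]
orientation: [0.709, -0.706, 0.005, 0.001]
force: [-1.1, 0.1, -1.8]
finger_gap: 1.0
t 2.0 tcp [ 0.4682 -0.2913  0.1455] gap 1.000 F [-1.1  0.1 -1.8]
toolx [ 1.    -0.005 -0.008] tooly [-0.008  0.004 -1.   ] toolz [0.005 1.    0.004]
dp to go [0.0057 0.1025 0.0009]
```

```bash
python3 -m inch '{"dp":[[0,0.03,0],[0,0.055,0],[0,0.075,0],[0,0.075,0],[0,0.075,0]],"spin":[0,0,0,0,0],"gripper":[100,100,100,100,100]}'; python3 - <<'E'
from h import *
go(.473,-.290,.043)
E
```

```text
clock: 2.4
ee_pos: [0.4717, -0.2923, 0.077]
orientation: [0.707, -0.707, 0.002, -0.001]
force: [-0.2, -0.3, 0.5]
finger_gap: 0.998
t 2.4 tcp [ 0.4717 -0.2923  0.077 ] gap 0.998 F [-0.2 -0.3  0.5]
toolx [ 1.    -0.004 -0.001] tooly [-0.001  0.    -1.   ] toolz [0.004 1.    0.   ]
dp to go [0.0013 0.034  0.0023]
```

```bash
python3 -m inch '{"dp":[[0.0013,0.015,0.002],[0.0013,0.033,0.002],[0.0013,0.034,0.002],[0.0013,0.034,0.002]],"spin":[0,0,0,0],"gripper":[100,100,100,100]}'; python3 -m inch '{"dp":[[0,0,0],[0,0,0],[0,0,0],[0,0,0],[0,0,0]],"spin":[0,0,0,0,0],"gripper":[55,55,40,40,40]}' 45;  python3 -m inch '{"dp":[[0,0,0],[0,0,0],[0,0,0],[0,0,0],[0,0,0]],"spin":[0,0,0,0,0],"gripper":[40,40,40,40,40]}'; python3 - <<'E'
from h import *
go(.473,-.290,.043)
E
```

```text
clock: 2.73
ee_pos: [0.4739, -0.29, 0.0437]
orientation: [-0.707, 0.707, -0.001, 0.001]
force: [0.1, 0.3, 1.4]
finger_gap: 0.996
clock: 3.15
ee_pos: [0.4744, -0.2901, 0.0444]
orientation: [-0.707, 0.708, -0.0, 0.002]
force: [-2.7, 0.2, 8.3]
finger_gap: 0.688
clock: 3.57
ee_pos: [0.4744, -0.2901, 0.0444]
orientation: [-0.707, 0.708, -0.0, 0.002]
force: [-1.7, -0.1, 7.5]
finger_gap: 0.693
t 3.6 tcp [ 0.4744 -0.2901  0.0444] gap 0.693 F [-1.7 -0.1  7.5]
toolx [ 1.    -0.003  0.002] tooly [ 0.002 -0.002 -1.   ] toolz [ 0.003  1.    -0.002]
dp to go [-0.0014  0.0014  0.0001]
```

```bash
python3 -m inch '{"dp":[[0,-0.01,0],[0,-0.03,0],[0,-0.055,0],[0.01,-0.08,0],[0.03,-0.09,0.01]],"spin":[0,0,0,0,0],"gripper":[40,40,40,40,40]}'; python3 -m inch '{"dp":[[0.02,0,0.02],[0.04,0,0.05],[0.06,0,0.08],[0.075,0,0.11],[0.08,0,0.14]],"spin":[0,0,0,0,0],"gripper":[40,40,40,40,40]}'; python3 -m inch '{"dp":[[0,0,0.03],[0,0,0.06],[0,0,0.09],[0,0,0.12],[0,0,0.15]],"spin":[0,0,0,0,0],"gripper":[40,40,40,40,40]}';python3 -m inch '{"dp":[[0,0,0.03],[0,0,0.06],[0,0,0.085],[0,0,0.1],[0,0,0.1]],"spin":[0,0,0,0,0],"gripper":[40,40,40,40,40]}'; python3 - <<'E'
from h import *
go(.5877,.1222,.049)
E
```

```text
clock: 3.98
ee_pos: [0.503, -0.2832, 0.1371]
orientation: [-0.706, 0.709, -0.002, 0.004]
force: [1.3, -1.7, -1.7]
finger_gap: 0.69
clock: 4.4
ee_pos: [0.5858, -0.1375, 0.1333]
orientation: [0.707, -0.707, 0.0, -0.001]
force: [-1.0, 0.1, -2.0]
finger_gap: 0.688
clock: 4.82
ee_pos: [0.5841, 0.0118, 0.1333]
orientation: [-0.707, 0.707, -0.001, 0.001]
force: [0.0, -0.0, -3.4]
finger_gap: 0.697
clock: 5.23
ee_pos: [0.5837, 0.1162, 0.1335]
orientation: [0.708, -0.706, -0.002, 0.001]
force: [-0.7, 1.0, -2.7]
finger_gap: 0.691
t 5.2 tcp [0.5837 0.1162 0.1335] gap 0.691 F [-0.7  1.  -2.7]
toolx [1.    0.004 0.   ] tooly [ 0.     0.003 -1.   ] toolz [-0.004  1.     0.003]
dp to go [0.004  0.0846 0.0058]
```

```bash
python3 -m inch '{"dp":[[0.004,0.02,0.0058],[0.004,0.045,0.0058],[0.004,0.065,0.0058],[0.004,0.075,0.0058],[0.004,0.075,0.0058]],"spin":[0,0,0,0,0],"gripper":[40,40,40,40,40]}';  python3 -m inch '{"dp":[[0,0,0],[0,0,0]],"spin":[0,0],"gripper":[40,40]}'; python3 - <<'E'
from h import *
go(.5877,.1222,.0485)
E
```

```text
clock: 5.65
ee_pos: [0.587, 0.1149, 0.0552]
orientation: [-0.707, 0.708, -0.003, -0.0]
force: [-1.1, -1.2, -2.4]
finger_gap: 0.693
clock: 5.82
ee_pos: [0.5897, 0.1162, 0.059]
orientation: [0.707, -0.707, 0.0, -0.002]
force: [0.7, -0.4, -2.6]
finger_gap: 0.69
t 5.8 tcp [0.5897 0.1162 0.059 ] gap 0.690 F [ 0.7 -0.4 -2.6]
toolx [ 1.    -0.003  0.002] tooly [ 0.002  0.    -1.   ] toolz [0.003 1.    0.   ]
dp to go [-0.002   0.0105  0.006 ]
```

```bash
python3 -m inch '{"dp":[[-0.001,0.004,0.003],[-0.002,0.008,0.006],[-0.002,0.008,0.006],[-0.002,0.008,0.006],[-0.002,0.008,0.006]],"spin":[0,0,0,0,0],"gripper":[40,40,40,40,40]}';  python3 - <<'E'
from h import *
go(.5877,.1222,.0485)
E
```

```text
clock: 6.23
ee_pos: [0.5867, 0.1224, 0.0495]
orientation: [0.707, -0.707, 0.001, -0.001]
force: [-0.2, 0.6, -2.3]
finger_gap: 0.691
t 6.2 tcp [0.5867 0.1224 0.0495] gap 0.691 F [-0.2  0.6 -2.3]
toolx [ 1.    -0.002  0.   ] tooly [ 0.  0. -1.] toolz [0.002 1.    0.   ]
dp to go [ 0.001   0.001  -0.0002]
```

```bash
python3 -m inch '{"dp":[[0.001,0.001,0],[0.001,0.001,0],[0.001,0.0015,0],[0.001,0.0015,0]],"spin":[0,0,0,0],"gripper":[40,40,40,40]}';  python3 - <<'E'
from h import *
go(.5877,.1222,.0485)
E
```

```text
clock: 6.57
ee_pos: [0.5879, 0.1224, 0.0485]
orientation: [0.707, -0.707, 0.001, -0.001]
force: [-2.5, -0.3, 4.6]
finger_gap: 0.69
t 6.6 tcp [0.5879 0.1224 0.0485] gap 0.690 F [-2.5 -0.3  4.6]
toolx [ 1.    -0.002  0.001] tooly [ 0.001  0.    -1.   ] toolz [0.002 1.    0.   ]
dp to go [-0.0002  0.     -0.0002]
```

```bash
python3 -m inch '{"dp":[[0,0,0],[0,0,0],[0,0,0],[0,0,0],[0,0,0]],"spin":[0,0,0,0,0],"gripper":[72,76,85,95,100]}'; python3 -m inch '{"dp":[[0,0,0],[0,0,0],[0,-0.02,0],[0,-0.05,0],[0,-0.08,0]],"spin":[0,0,0,0,0],"gripper":[100,100,100,100,100]}'; python3 -m inch '{"dp":[[0,-0.03,0],[-0.02,-0.04,0.02],[-0.045,-0.04,0.05],[-0.07,-0.04,0.085],[-0.095,-0.04,0.12]],"spin":[0,0,0,0,0],"gripper":[100,100,100,100,100]}';python3 -m inch '{"dp":[[-0.02,0,0.03],[-0.04,0,0.055],[-0.05,0,0.07],[-0.05,0,0.073],[-0.05,0,0.073]],"spin":[0,0,0,0,0],"gripper":[100,100,100,100,100]}'; python3 - <<'E'
from h import *
go(.4415,.3157,.026)
E
```

```text
clock: 6.98
ee_pos: [0.5877, 0.1222, 0.0478]
orientation: [0.707, -0.707, 0.001, -0.001]
force: [0.7, 0.4, 0.2]
finger_gap: 1.002
clock: 7.4
ee_pos: [0.5867, 0.1221, 0.1278]
orientation: [-0.707, 0.707, -0.002, -0.0]
force: [1.4, 0.5, 0.2]
finger_gap: 0.999
clock: 7.82
ee_pos: [0.4937, 0.241, 0.1684]
orientation: [0.707, -0.707, 0.001, -0.002]
force: [1.4, 0.5, 0.3]
finger_gap: 1.0
clock: 8.23
ee_pos: [0.4438, 0.3149, 0.1681]
orientation: [0.707, -0.707, -0.0, 0.0]
force: [0.3, -0.4, -0.1]
finger_gap: 0.999
t 8.2 tcp [0.4438 0.3149 0.1681] gap 0.999 F [ 0.3 -0.4 -0.1]
toolx [1.    0.001 0.   ] tooly [ 0.     0.001 -1.   ] toolz [-0.001  1.     0.001]
dp to go [-0.0024  0.1421  0.0007]
```

```bash
python3 -m inch '{"dp":[[-0.002,0.02,0.0007],[-0.002,0.045,0.0007],[-0.002,0.065,0.0007],[-0.002,0.075,0.0007],[-0.002,0.075,0.0007]],"spin":[0,0,0,0,0],"gripper":[100,100,100,100,100]}';  python3 -m inch '{"dp":[[0,0,0]],"spin":[0],"gripper":[100]}'; python3 - <<'E'
from h import *
import cv2
im,D=eyes.read_camera("top");cv2.imwrite("pics/t1.png",im[120:360,60:500,::-1])
go(.4415,.3157,.026)
for k in comp(hsv(im,*OR),60):
    P=cloud("top",k,D);z=np.percentile(P[:,2],90);print(z.round(4),np.array(circ(P[P[:,2]>z-.004])).round(4))
E
```

```text
clock: 8.65
ee_pos: [0.4425, 0.3117, 0.0904]
orientation: [-0.706, 0.708, -0.003, 0.0]
force: [-0.4, -0.3, -0.1]
finger_gap: 0.998
clock: 8.73
ee_pos: [0.4433, 0.3133, 0.093]
orientation: [-0.707, 0.707, -0.002, 0.001]
force: [0.1, 0.4, 0.9]
finger_gap: 0.997
t 8.8 tcp [0.4436 0.314  0.0938] gap 0.997 F [0.1 0.8 0. ]
toolx [ 1.    -0.004  0.001] tooly [ 0.001  0.001 -1.   ] toolz [0.004 1.    0.001]
dp to go [-0.0022  0.0678  0.0016]
0.1037 [0.5863 0.1204 0.0275]
0.0677 [ 0.4583 -0.111   0.0209]
0.0837 [0.4413 0.3138 0.0243]
0.0517 [0.4513 0.0757 0.0167]
```

View pics/t1.png

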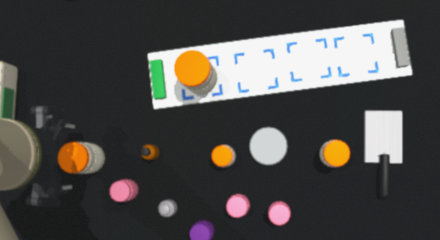

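XL stands upright on place a (crop pixel (194,72)). The gripper straddles L at (73,157) and the vial at (150,152) is untouched.

```bash
python3 -m inch '{"dp":[[-0.002,0.02,0.001],[-0.002,0.04,0.001],[-0.002,0.058,0.001],[-0.002,0.067,0.001],[-0.002,0.067,0.001]],"spin":[0,0,0,0,0],"gripper":[100,100,100,100,100]}';  python3 -m inch '{"dp":[[0,0,0],[0,0,0],[0,0,0],[0,0,0],[0,0,0]],"spin":[0,0,0,0,0],"gripper":[80,55,40,35,30]}';  python3 -m inch '{"dp":[[0,0,0],[0,0,0],[0,0,0],[0,0,0],[0,0,0]],"spin":[0,0,0,0,0],"gripper":[30,30,30,30,30]}'; python3 - <<'E'
from h import *
go(.602,.0242,.1)
E
```

```text
clock: 9.2
ee_pos: [0.4404, 0.3146, 0.0251]
orientation: [-0.707, 0.707, -0.001, 0.001]
force: [0.7, -0.7, -0.5]
finger_gap: 1.001
clock: 9.62
ee_pos: [0.4417, 0.3159, 0.0276]
orientation: [0.708, -0.707, 0.0, -0.002]
force: [-1.1, -1.1, 5.8]
finger_gap: 0.597
clock: 10.03
ee_pos: [0.4418, 0.3159, 0.0277]
orientation: [0.708, -0.707, 0.0, -0.002]
force: [-1.1, -0.7, 5.3]
finger_gap: 0.594
t 10.0 tcp [0.4418 0.3159 0.0277] gap 0.594 F [-1.1 -0.7  5.3]
toolx [ 1.    -0.003  0.003] tooly [ 0.003  0.001 -1.   ] toolz [0.003 1.    0.001]
dp to go [ 0.1612 -0.0724 -0.2911]
```

```bash
python3 -m inch '{"dp":[[0,-0.01,0],[0,-0.03,0],[0,-0.06,0],[0,-0.09,0],[0,-0.115,0]],"spin":[0,0,0,0,0],"gripper":[30,30,30,30,30]}'; python3 -m inch '{"dp":[[0.01,-0.015,-0.01],[0.02,-0.02,-0.03],[0.035,-0.02,-0.06],[0.05,-0.02,-0.09],[0.07,-0.02,-0.12]],"spin":[0,0,0,0,0],"gripper":[30,30,30,30,30]}'; python3 -m inch '{"dp":[[0.02,0,-0.03],[0.04,0,-0.06],[0.06,0,-0.09],[0.075,0,-0.12],[0.08,0,-0.145]],"spin":[0,0,0,0,0],"gripper":[30,30,30,30,30]}';python3 -m inch '{"dp":[[0.005,0,-0.015],[0.01,0,-0.025],[0.01,0,-0.026],[0.01,0,-0.026]],"spin":[0,0,0,0],"gripper":[30,30,30,30]}'; python3 - <<'E'
from h import *
go(.602,.0242,.0317)
E
```

```text
clock: 10.45
ee_pos: [0.4406, 0.3155, 0.1439]
orientation: [0.707, -0.707, 0.0, -0.001]
force: [0.3, 0.6, -2.0]
finger_gap: 0.599
clock: 10.87
ee_pos: [0.5101, 0.1943, 0.1623]
orientation: [0.707, -0.707, -0.0, -0.0]
force: [1.4, 0.5, -2.4]
finger_gap: 0.597
clock: 11.28
ee_pos: [0.5916, 0.0466, 0.1616]
orientation: [-0.707, 0.707, -0.001, 0.002]
force: [0.5, -0.9, -2.2]
finger_gap: 0.595
clock: 11.62
ee_pos: [0.5999, 0.0242, 0.1612]
orientation: [0.707, -0.707, 0.001, -0.001]
force: [-0.7, 0.4, -1.9]
finger_gap: 0.602
t 11.6 tcp [0.5999 0.0242 0.1612] gap 0.602 F [-0.7  0.4 -1.9]
toolx [ 1.    -0.003  0.   ] tooly [ 0.     0.001 -1.   ] toolz [0.003 1.    0.001]
dp to go [ 2.100e-03  1.295e-01 -1.000e-04]
```

```bash
python3 -m inch '{"dp":[[0.001,0.025,0],[0.001,0.055,0],[0.001,0.085,0],[0.001,0.105,0],[0.001,0.118,0]],"spin":[0,0,0,0,0],"gripper":[30,30,30,30,30]}';python3 -m inch '{"dp":[[0,0,0],[0,0,0],[0,0.003,0],[0,0.005,0],[0,0.005,0]],"spin":[0,0,0,0,0],"gripper":[30,30,30,30,30]}'; python3 - <<'E'
from h import *
go(.602,.0242,.0317)
E
```

```text
clock: 12.03
ee_pos: [0.5989, 0.0263, 0.0405]
orientation: [0.708, -0.707, 0.001, 0.002]
force: [-0.6, 0.3, -2.8]
finger_gap: 0.596
clock: 12.45
ee_pos: [0.6016, 0.0239, 0.0388]
orientation: [0.707, -0.707, 0.0, -0.001]
force: [-0.3, 0.1, -2.7]
finger_gap: 0.594
t 12.4 tcp [0.6016 0.0239 0.0388] gap 0.594 F [-0.3  0.1 -2.7]
toolx [ 1.    -0.002  0.002] tooly [ 0.002  0.    -1.   ] toolz [0.002 1.    0.   ]
dp to go [0.0004 0.0071 0.0003]
```

```bash
python3 -m inch '{"dp":[[0,0.003,0],[0,0.005,0],[0,0.006,0],[0,0.007,0],[0,0.007,0]],"spin":[0,0,0,0,0],"gripper":[30,30,30,30,30]}'; python3 - <<'E'
from h import *
go(.602,.0242,.0317)
E
```

```text
clock: 12.87
ee_pos: [0.6009, 0.0236, 0.0317]
orientation: [-0.707, 0.707, -0.001, 0.001]
force: [-4.6, -0.8, 5.6]
finger_gap: 0.601
t 12.9 tcp [0.6009 0.0236 0.0317] gap 0.601 F [-4.6 -0.8  5.6]
toolx [ 1.    -0.003  0.   ] tooly [ 0. -0. -1.] toolz [ 0.003  1.    -0.   ]
dp to go [0.0011 0.     0.0006]
```

```bash
python3 -m inch '{"dp":[[0,0,0],[0,0,0],[0,0,0],[0,0,0],[0,0,0]],"spin":[0,0,0,0,0],"gripper":[63,68,80,95,100]}'; python3 -m inch '{"dp":[[0,0,0],[0,0,0],[0,-0.02,0],[0,-0.05,0],[0,-0.08,0]],"spin":[0,0,0,0,0],"gripper":[100,100,100,100,100]}'; python3 -m inch '{"dp":[[0,-0.025,0],[-0.02,-0.03,-0.02],[-0.045,-0.03,-0.045],[-0.07,-0.03,-0.07],[-0.1,-0.03,-0.1]],"spin":[0,0,0,0,0],"gripper":[100,100,100,100,100]}';python3 -m inch '{"dp":[[-0.02,0,-0.02],[-0.035,0,-0.03],[-0.043,0,-0.034],[-0.043,0,-0.034],[-0.043,0,-0.034]],"spin":[0,0,0,0,0],"gripper":[100,100,100,100,100]}'; python3 - <<'E'
from h import *
go(.459,-.110,.017)
E
```

```text
clock: 13.28
ee_pos: [0.601, 0.0238, 0.0308]
orientation: [0.707, -0.707, 0.001, -0.001]
force: [0.0, 1.0, -0.2]
finger_gap: 1.0
clock: 13.7
ee_pos: [0.6, 0.0237, 0.1108]
orientation: [0.707, -0.707, 0.002, 0.0]
force: [0.8, 0.1, 0.2]
finger_gap: 0.998
clock: 14.12
ee_pos: [0.5008, -0.0753, 0.141]
orientation: [0.707, -0.707, -0.0, -0.001]
force: [-0.1, -1.0, 0.3]
finger_gap: 1.001
clock: 14.53
ee_pos: [0.4588, -0.1087, 0.1412]
orientation: [0.707, -0.707, 0.0, -0.001]
force: [1.1, -0.2, 0.2]
finger_gap: 1.0
t 14.5 tcp [ 0.4588 -0.1087  0.1412] gap 1.000 F [ 1.1 -0.2  0.2]
toolx [ 1.    -0.002  0.001] tooly [ 0.001  0.    -1.   ] toolz [0.002 1.    0.   ]
dp to go [ 1.000e-04  1.242e-01 -1.300e-03]
```

```bash
python3 -m inch '{"dp":[[0,0.025,-0.0013],[0,0.055,-0.0013],[0,0.08,-0.0013],[0,0.095,-0.0013],[0,0.105,-0.0013]],"spin":[0,0,0,0,0],"gripper":[100,100,100,100,100]}';python3 -m inch '{"dp":[[0,0.01,0],[0,0.018,0],[0,0.018,0]],"spin":[0,0,0],"gripper":[100,100,100]}';  python3 -m inch '{"dp":[[0,0,0],[0,0,0],[0,0,0],[0,0,0],[0,0,0]],"spin":[0,0,0,0,0],"gripper":[80,55,40,35,25]}';  python3 -m inch '{"dp":[[0,0,0],[0,0,0],[0,0,0],[0,0,0],[0,0,0]],"spin":[0,0,0,0,0],"gripper":[25,25,25,25,25]}'; python3 - <<'E'
from h import *
go(.6227,-.0682,.1)
E
```

```text
clock: 14.95
ee_pos: [0.4583, -0.1086, 0.0338]
orientation: [0.708, -0.706, 0.001, 0.001]
force: [-1.0, 0.3, 0.0]
finger_gap: 1.0
clock: 15.2
ee_pos: [0.4581, -0.11, 0.0167]
orientation: [0.707, -0.707, 0.001, -0.0]
force: [0.0, -0.8, 0.4]
finger_gap: 0.998
clock: 15.62
ee_pos: [0.459, -0.1109, 0.0189]
orientation: [-0.707, 0.707, -0.0, 0.002]
force: [-1.2, 1.1, 5.4]
finger_gap: 0.498
clock: 16.03
ee_pos: [0.459, -0.1109, 0.0189]
orientation: [-0.707, 0.707, -0.0, 0.002]
force: [-1.1, 0.6, 6.5]
finger_gap: 0.499
t 16.0 tcp [ 0.459  -0.1109  0.0189] gap 0.499 F [-1.1  0.6  6.5]
toolx [ 1.    -0.003  0.002] tooly [ 0.002 -0.001 -1.   ] toolz [ 0.003  1.    -0.001]
dp to go [ 0.1637 -0.0808  0.0431]
```

```bash
python3 -m inch '{"dp":[[0,-0.01,0],[0,-0.03,0],[0,-0.055,0],[0.01,-0.08,0],[0.03,-0.085,0.008]],"spin":[0,0,0,0,0],"gripper":[25,25,25,25,25]}'; python3 -m inch '{"dp":[[0.03,0,0.01],[0.06,0,0.018],[0.09,0,0.026],[0.115,0,0.033],[0.13,0,0.035]],"spin":[0,0,0,0,0],"gripper":[25,25,25,25,25]}'; python3 -m inch '{"dp":[[0.004,0,0],[0.004,0,0],[0.004,0.03,0],[0.004,0.055,0],[0.004,0.065,0]],"spin":[0,0,0,0,0],"gripper":[25,25,25,25,25]}';python3 -m inch '{"dp":[[0,0.003,0],[0,0.005,0],[0,0.005,0]],"spin":[0,0,0],"gripper":[25,25,25]}'; python3 - <<'E'
from h import *
go(.6227,-.0682,.0229)
E
```

```text
clock: 16.45
ee_pos: [0.489, -0.1051, 0.1076]
orientation: [-0.706, 0.708, -0.0, 0.004]
force: [1.7, -0.8, -1.3]
finger_gap: 0.499
clock: 16.87
ee_pos: [0.6205, -0.0662, 0.1036]
orientation: [0.708, -0.707, -0.0, -0.001]
force: [-0.3, -0.5, -0.2]
finger_gap: 0.499
clock: 17.28
ee_pos: [0.6191, -0.069, 0.0348]
orientation: [-0.707, 0.707, -0.003, -0.001]
force: [-1.7, 0.2, -2.1]
finger_gap: 0.5
clock: 17.53
ee_pos: [0.6227, -0.0684, 0.034]
orientation: [-0.707, 0.707, -0.001, 0.002]
force: [-0.0, 0.9, -1.2]
finger_gap: 0.499
t 17.5 tcp [ 0.6227 -0.0684  0.034 ] gap 0.499 F [-0.   0.9 -1.2]
toolx [ 1.    -0.003  0.001] tooly [ 0.001 -0.    -1.   ] toolz [ 0.003  1.    -0.   ]
dp to go [0.     0.0111 0.0002]
```

```bash
python3 -m inch '{"dp":[[0,0.004,0],[0,0.007,0],[0,0.009,0],[0,0.0105,0],[0,0.0105,0]],"spin":[0,0,0,0,0],"gripper":[25,25,25,25,25]}'; python3 -m inch '{"dp":[[0,0,0],[0,0,0]],"spin":[0,0],"gripper":[25,25]}'; python3 - <<'E'
from h import *
go(.6227,-.0682,.0229)
E
```

```text
clock: 17.95
ee_pos: [0.6224, -0.0681, 0.023]
orientation: [-0.707, 0.707, -0.001, 0.001]
force: [-2.8, -0.0, 4.4]
finger_gap: 0.5
clock: 18.12
ee_pos: [0.6225, -0.0681, 0.0231]
orientation: [-0.707, 0.707, -0.001, 0.001]
force: [-3.9, 0.4, 4.8]
finger_gap: 0.503
t 18.1 tcp [ 0.6225 -0.0681  0.0231] gap 0.503 F [-3.9  0.4  4.8]
toolx [ 1.    -0.002  0.001] tooly [ 0.001 -0.    -1.   ] toolz [ 0.002  1.    -0.   ]
dp to go [ 0.0002  0.0002 -0.0001]
```

```bash
python3 -m inch '{"dp":[[0,0,0],[0,0,0],[0,0,0],[0,0,0],[0,0,0]],"spin":[0,0,0,0,0],"gripper":[53,58,70,85,100]}'; python3 -m inch '{"dp":[[0,0,0],[0,0,0],[0,-0.02,0],[0,-0.05,0],[0,-0.08,0]],"spin":[0,0,0,0,0],"gripper":[100,100,100,100,100]}'; python3 -m inch '{"dp":[[-0.01,-0.03,0],[-0.035,-0.035,0.01],[-0.065,-0.035,0.025],[-0.095,-0.035,0.045],[-0.12,-0.035,0.07]],"spin":[0,0,0,0,0],"gripper":[100,100,100,100,100]}';python3 -m inch '{"dp":[[-0.02,0,0.03],[-0.04,0,0.055],[-0.05,0,0.07],[-0.051,0,0.074],[-0.051,0,0.074]],"spin":[0,0,0,0,0],"gripper":[100,100,100,100,100]}'; python3 - <<'E'
from h import *
go(.4515,.076,.010)
im,D=eyes.read_camera("top")
for k in comp(hsv(im,*OR),60):
    P=cloud("top",k,D);z=np.percentile(P[:,2],90);print(z.round(4),np.array(circ(P[P[:,2]>z-.004])).round(4))
E
```

```text
clock: 18.53
ee_pos: [0.6223, -0.0681, 0.0222]
orientation: [0.707, -0.707, 0.001, -0.001]
force: [-0.7, -0.2, -0.3]
finger_gap: 0.952
clock: 18.95
ee_pos: [0.6213, -0.068, 0.1022]
orientation: [0.707, -0.707, 0.002, 0.0]
force: [1.0, 0.4, 0.9]
finger_gap: 1.003
clock: 19.37
ee_pos: [0.5008, 0.0014, 0.1374]
orientation: [-0.707, 0.707, -0.002, 0.002]
force: [0.4, 1.2, -0.0]
finger_gap: 0.999
clock: 19.78
ee_pos: [0.4514, 0.0776, 0.1378]
orientation: [-0.707, 0.707, 0.001, 0.0]
force: [-0.1, -0.2, -0.2]
finger_gap: 0.999
t 19.8 tcp [0.4514 0.0776 0.1378] gap 0.999 F [-0.1 -0.2 -0.2]
toolx [1.    0.    0.001] tooly [ 0.001 -0.    -1.   ] toolz [-0.  1. -0.]
dp to go [-0.      0.1278 -0.0016]
0.0877 [0.5986 0.0231 0.0235]
0.0718 [ 0.6176 -0.0664  0.0183]
0.1038 [0.5557 0.0893 0.0706]
```

```bash
python3 -m inch '{"dp":[[0,0.025,-0.0013],[0,0.055,-0.0013],[0,0.08,-0.0013],[0,0.095,-0.0013],[0,0.105,-0.0013]],"spin":[0,0,0,0,0],"gripper":[75,75,75,75,75]}';python3 -m inch '{"dp":[[0,0.01,0],[0,0.022,0],[0,0.022,0]],"spin":[0,0,0],"gripper":[75,75,75]}';  python3 -m inch '{"dp":[[0,0,0],[0,0,0],[0,0,0],[0,0,0],[0,0,0]],"spin":[0,0,0,0,0],"gripper":[65,45,35,20,15]}';  python3 -m inch '{"dp":[[0,0,0],[0,0,0],[0,0,0],[0,0,0],[0,0,0]],"spin":[0,0,0,0,0],"gripper":[15,15,15,15,15]}'; python3 - <<'E'
from h import *
go(.6335,-.1513,.1)
E
```

```text
clock: 20.25
ee_pos: [0.4512, 0.0733, 0.0301]
orientation: [-0.707, 0.707, -0.003, 0.001]
force: [0.1, -0.2, -0.0]
finger_gap: 0.751
clock: 20.5
ee_pos: [0.4512, 0.0742, 0.0088]
orientation: [-0.707, 0.707, -0.002, 0.001]
force: [-1.4, 0.3, 0.2]
finger_gap: 0.744
clock: 20.92
ee_pos: [0.4526, 0.075, 0.0115]
orientation: [-0.707, 0.707, -0.0, 0.002]
force: [-2.2, -0.1, 6.5]
finger_gap: 0.404
clock: 21.33
ee_pos: [0.4526, 0.075, 0.0115]
orientation: [-0.707, 0.707, -0.0, 0.002]
force: [-1.2, -0.5, 5.4]
finger_gap: 0.404
t 21.3 tcp [0.4526 0.075  0.0115] gap 0.404 F [-1.2 -0.5  5.4]
toolx [ 1.    -0.003  0.002] tooly [ 0.002 -0.    -1.   ] toolz [ 0.003  1.    -0.   ]
dp to go [ 0.1817 -0.0881 -0.2259]
```

```bash
python3 -m inch '{"dp":[[0,-0.01,0],[0,-0.03,0],[0,-0.055,-0.005],[0,-0.08,-0.02],[0.01,-0.09,-0.045]],"spin":[0,0,0,0,0],"gripper":[15,15,15,15,15]}'; python3 -m inch '{"dp":[[0.01,0,-0.03],[0.025,0,-0.06],[0.04,0,-0.09],[0.06,0,-0.12],[0.08,0,-0.145]],"spin":[0,0,0,0,0],"gripper":[15,15,15,15,15]}'; python3 -m inch '{"dp":[[0.025,0,-0.02],[0.05,0,-0.03],[0.075,0,-0.035],[0.09,0,-0.036],[0.09,0,-0.036]],"spin":[0,0,0,0,0],"gripper":[15,15,15,15,15]}';python3 -m inch '{"dp":[[0,0.02,0],[0,0.045,0],[0,0.065,0],[0,0.07,0],[0,0.07,0]],"spin":[0,0,0,0,0],"gripper":[15,15,15,15,15]}'; python3 -m inch '{"dp":[[0,0,0],[0,0,0]],"spin":[0,0],"gripper":[15,15]}'; python3 - <<'E'
from h import *
go(.6335,-.1513,.0155)
E
```

```text
clock: 21.75
ee_pos: [0.4621, 0.0327, 0.1045]
orientation: [0.707, -0.707, -0.003, -0.0]
force: [1.4, 0.2, -1.2]
finger_gap: 0.401
clock: 22.17
ee_pos: [0.5417, -0.1181, 0.1016]
orientation: [-0.707, 0.707, -0.001, 0.002]
force: [0.7, 0.4, 0.4]
finger_gap: 0.404
clock: 22.58
ee_pos: [0.6335, -0.1515, 0.1009]
orientation: [0.708, -0.707, 0.0, -0.002]
force: [-0.9, 0.5, 0.3]
finger_gap: 0.399
clock: 23.0
ee_pos: [0.6294, -0.151, 0.0292]
orientation: [0.707, -0.707, 0.002, 0.0]
force: [-0.1, -0.5, -0.6]
finger_gap: 0.401
clock: 23.17
ee_pos: [0.6322, -0.1515, 0.0324]
orientation: [-0.707, 0.707, 0.0, 0.002]
force: [-0.4, 0.6, -0.3]
finger_gap: 0.402
t 23.2 tcp [ 0.6322 -0.1515  0.0324] gap 0.402 F [-0.4  0.6 -0.3]
toolx [ 1.    -0.002  0.003] tooly [ 0.003 -0.    -1.   ] toolz [ 0.002  1.    -0.   ]
dp to go [0.0013 0.0169 0.0002]
```

```bash
python3 -m inch '{"dp":[[0.001,0.005,0],[0.001,0.01,0],[0.001,0.013,0],[0.001,0.0155,0],[0.001,0.0165,0]],"spin":[0,0,0,0,0],"gripper":[15,15,15,15,15]}'; python3 -m inch '{"dp":[[0,0,0],[0,0,0]],"spin":[0,0],"gripper":[15,15]}'; python3 - <<'E'
from h import *
go(.6335,-.1513,.0155)
E
```

```text
clock: 23.58
ee_pos: [0.632, -0.1514, 0.0155]
orientation: [-0.707, 0.707, -0.001, 0.001]
force: [-11.7, 1.4, 24.0]
finger_gap: 0.404
clock: 23.75
ee_pos: [0.632, -0.1514, 0.0156]
orientation: [-0.707, 0.707, -0.001, 0.001]
force: [-8.3, 1.3, 14.9]
finger_gap: 0.403
t 23.8 tcp [ 0.632  -0.1514  0.0156] gap 0.403 F [-8.3  1.3 14.9]
toolx [ 1.    -0.002 -0.   ] tooly [-0. -0. -1.] toolz [ 0.002  1.    -0.   ]
dp to go [0.0015 0.0001 0.0001]
```

```bash
python3 -m inch '{"dp":[[0,-0.001,0],[0,-0.001,0],[0,-0.001,0]],"spin":[0,0,0],"gripper":[15,15,15]}'; python3 -m inch '{"dp":[[0,0,0],[0,0,0],[0,0,0],[0,0,0],[0,0,0]],"spin":[0,0,0,0,0],"gripper":[43,48,60,75,75]}'; python3 -m inch '{"dp":[[0,0,0],[0,0,0],[0,-0.02,0],[0,-0.05,0],[0,-0.08,0]],"spin":[0,0,0,0,0],"gripper":[75,75,75,75,75]}'; python3 -m inch '{"dp":[[-0.01,-0.03,-0.02],[-0.02,-0.05,-0.05],[-0.03,-0.07,-0.08],[-0.05,-0.09,-0.11],[-0.07,-0.1,-0.14]],"spin":[0,0,0,0,0],"gripper":[75,75,75,75,75]}'; python3 -m inch '{"dp":[[-0.02,0,-0.04],[-0.04,0,-0.08],[-0.06,0,-0.12],[-0.08,0,-0.16],[-0.1,0,-0.18]],"spin":[0,0,0,0,0],"gripper":[75,75,75,75,75]}'; python3 -m inch '{"dp":[[-0.01,0,-0.02],[-0.01,0,-0.02],[-0.01,0,-0.02],[-0.01,0,-0.02]],"spin":[0,0,0,0],"gripper":[75,75,75,75]}'
python3 - <<'E'
from h import *
np.set_printoptions(precision=4,suppress=True)
for c in("top","side"):
    im,D=eyes.read_camera(c);cv2.imwrite(f"pics/{c}9.png",im[:,:,::-1])
    for k in comp(hsv(im,*(OR if c=="top" else((6,120,120),(24,255,255)))),60):
        P=cloud(c,k,D);z=np.percentile(P[:,2],88)
        if P[:,1].mean()>-.5: print(c,z.round(4),np.array(circ(P[abs(P[:,2]-z)<.004])))
    for k in comp(hsv(im,(100,120,120),(115,255,255)),6):
        v,u=np.nonzero(k);p=plane(c,[[u.mean(),v.mean()]],.004)[0]
        if .5<p[0]<.75 and abs(p[1])<.3: print(c," blue",len(u),p)
go(0,0,0)
E
```

```text
clock: 24.0
ee_pos: [0.6322, -0.1514, 0.0156]
orientation: [-0.707, 0.707, -0.001, 0.001]
force: [-3.1, 0.3, 7.7]
finger_gap: 0.402
clock: 24.42
ee_pos: [0.632, -0.1514, 0.0145]
orientation: [0.707, -0.707, 0.001, -0.001]
force: [-0.3, -0.2, 0.3]
finger_gap: 0.753
clock: 24.83
ee_pos: [0.6311, -0.1512, 0.0946]
orientation: [0.707, -0.707, 0.002, 0.0]
force: [0.9, -0.2, 1.2]
finger_gap: 0.748
clock: 25.25
ee_pos: [0.5621, -0.2925, 0.1978]
orientation: [-0.707, 0.708, 0.001, 0.002]
force: [0.9, -0.3, 0.6]
finger_gap: 0.752
clock: 25.67
ee_pos: [0.4604, -0.4731, 0.1947]
orientation: [-0.707, 0.707, -0.001, 0.001]
force: [0.3, -0.4, 0.1]
finger_gap: 0.75
clock: 26.0
ee_pos: [0.4519, -0.4901, 0.1947]
orientation: [0.707, -0.707, 0.0, -0.001]
force: [0.6, 0.4, 0.3]
finger_gap: 0.75
top 0.1033 [0.5861 0.1204 0.0274]
top  blue 10 [ 0.6697 -0.1718  0.004 ]
top  blue 20 [ 0.6574 -0.1184  0.004 ]
top  blue 7 [ 0.6632 -0.1804  0.004 ]
top  blue 6 [ 0.659  -0.0884  0.004 ]
top  blue 12 [ 0.6534 -0.0972  0.004 ]
top  blue 20 [ 0.6471 -0.035   0.004 ]
top  blue 15 [ 0.6341 -0.0026  0.004 ]
top  blu
[... 415 characters left out ...]
1 [ 0.6315 -0.1485  0.017 ]
side 0.07 [ 0.6215 -0.0657  0.0213]
side 0.0861 [0.6004 0.0246 0.0256]
side 0.1033 [0.5866 0.1225 0.0297]
side 0.0365 [0.4533 0.2048 0.0123]
side  blue 9 [ 0.6054 -0.1832  0.004 ]
side  blue 15 [ 0.6003 -0.1274  0.004 ]
side  blue 12 [ 0.5951 -0.1002  0.004 ]
side  blue 21 [ 0.5904 -0.0438  0.004 ]
side  blue 22 [ 0.5773 -0.0089  0.004 ]
side  blue 28 [0.5696 0.0489 0.004 ]
side  blue 27 [0.5632 0.0891 0.004 ]
side  blue 36 [0.6119 0.1557 0.004 ]
side  blue 45 [0.5555 0.1474 0.004 ]
t 26.1 tcp [ 0.4527 -0.4893  0.1949] gap 0.747 F [ 1.2 -0.   0.5]
toolx [1.    0.    0.001] tooly [ 0.001  0.001 -1.   ] toolz [-0.     1.     0.001]
dp to go [-0.4527  0.1949  0.4893]
```

View pics/top9.png

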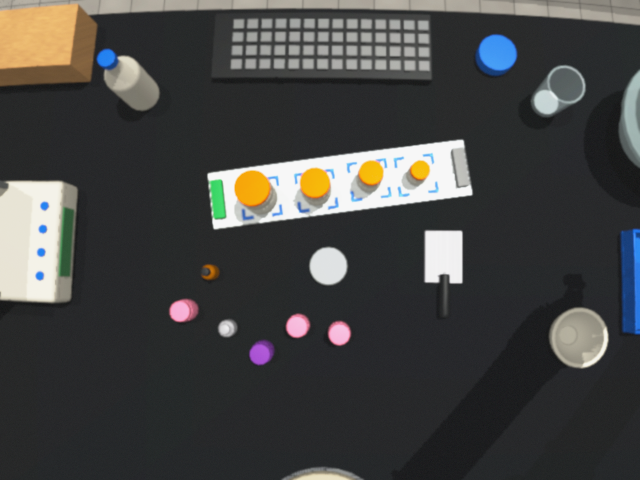

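View pics/side9.png

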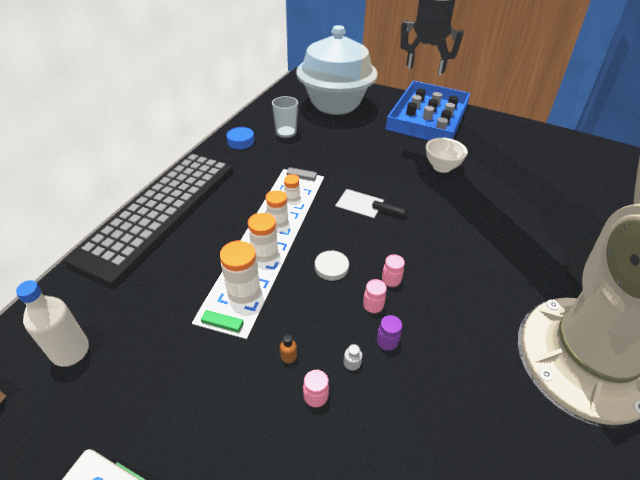

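All four stand upright in order on the strip: XL (253,189), L (315,184), M (371,174), S (420,171). The vial is unmoved at (209,271). I make one finer top-view check of the centring.

```bash
python3 - <<'E'
from h import *
np.set_printoptions(precision=4,suppress=True)
M={"a":(.5877,.1222),"b":(.602,.0242),"c":(.6227,-.0682),"d":(.6335,-.1513)}
for c in("top","side"):
    im,D=eyes.read_camera(c)
    for k in comp(hsv(im,(6,120,120),(24,255,255)),60):
        P=cloud(c,k,D);z=np.percentile(P[:,2],88);T=P[abs(P[:,2]-z)<.004];x=np.array(circ(T))
        if x[0]>.52 and x[1]>-.3:
            n=min(M,key=lambda m:np.hypot(*(x[:2]-M[m])));print(c,n,z.round(4),x,"off",x[:2]-M[n])
E
```

```text
top a 0.0815 [0.8657 0.5416 0.1001] off [0.278  0.4194]
top c 0.0716 [ 0.6214 -0.0677  0.0204] off [-0.0013  0.0005]
top d 0.0555 [ 0.6309 -0.1511  0.0164] off [-0.0026  0.0002]
top b 0.0876 [0.5993 0.0232 0.0243] off [-0.0027 -0.001 ]
top a 0.1035 [0.5866 0.1208 0.028 ] off [-0.0011 -0.0014]
side d 0.0541 [ 0.632  -0.1489  0.017 ] off [-0.0015  0.0024]
side c 0.0701 [ 0.6207 -0.0658  0.0211] off [-0.002   0.0024]
side b 0.0861 [0.5996 0.0246 0.0253] off [-0.0024  0.0004]
side a 0.1035 [0.5865 0.1225 0.0296] off [-0.0012  0.0003]
```

All are within about 3 mm of the place centres, so I hand in.

```bash
python3 -c "
from cell import order;print(order.close_job())"
```

```text
the job is handed in; nothing more can be done
None
```

The four jars stand on the aluminium strip in height order, and I handed the job in at about 26 s on the robot's clock. From the green end stop (the +y end) they run XL on place a, L on b, M on c and S on d.

- **Placing:** both cameras show every jar upright. They put each jar within about 3 mm of its place's centre along x and along y.
- **Heights:** lid tops measured 103, 87, 71 and 55 mm. These agree with the given jar heights plus the 4 mm strip to about 1.5 mm.
- **Surroundings:** the amber vial and the pink and purple look-alikes are where they started. The gripper is clear of everything.
- **Camera disagreement:** the two cameras differ by up to about 2 mm in y, in line with the stated calibration accuracy. The jars read 1–3 mm too near the robot in x. I left this as it was.
- **Force:** S was set down hardest, with about 24 N at the wrist. I eased off to about 8 N before releasing it.

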